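# Seat a tube rack square and centred on an orbital mixer's small platform

### The job

Load the small red tube rack onto the mixer: lower it gently onto the mixer's little aluminium platform, clear of its two raised edges (black strips), then ease it against the long raised edge until you feel it bear, and along that edge until it bears against the short one too, so that it stands flat, square and centred with nothing overhanging. Press only lightly against the raised edges and keep pressing for about half a second each time; do not shove the platform out of the position where it stopped. Let go of the rack and leave the bottle, the jar and the tip box where they are.

Things in the scene. Friction and masses are not known exactly. Their poses are not given: they have to be found in the camera images.
- mixer: Fixed orbital mixer: white housing 150 (x) x 180 (y) mm, top 55 mm above the bench, control panel on its -x face. Origin under its middle at bench height; z up. It carries a platform, 62 (x) x 102 (y) mm, sides parallel to the housing's. The drive holds the platform against about 20 N of side push; beyond that it slips. Press on the platform with less than 25 N.
- orbit_middle (a point): Point fixed in the mixer, axes as the mixer's, at the height of the platform's top, 71 mm above the bench (sprung, 4 N per mm). The platform stops anywhere on its orbit: its centre is up to 8 mm from this point in x and up to 8 mm in y, differently each time, which no reading shows. -x and -y edges are open, without any rim.
- long_edge (a point): Fixed in the mixer; axes as the mixer's. Where the inner face of the long raised edge (platform's +x side) has its middle, half-way up, if the platform stood at mid-orbit: it may be 8 mm off either way. Black strip 5 mm thick, 7 mm high, top 78 mm above the bench, 102 mm long, inner face 26 mm from the platform's centre; sprung, yields 1 mm per 4 N. Press on it with 2 to 8 N, never over 15 N.
- short_edge (a point): The same for the short raised edge on the platform's +y side: inner face 46 mm from the platform's centre, 5 mm thick, 7 mm high, as springy. Also 2 to 8 N, never over 15 N. A rack that bears against both inner faces is exactly centred, with 5 mm of platform beyond it all round.
- rack_center (a point): Centre, half-way up, of the loose red plastic tube rack: block 52 (x) x 92 (y) x 48 (z) mm, 0.24 to 0.44 kg, standing on the bench; point 24 mm above its underside; z up, y along its length. Three capped tubes are fixed in it, caps 14 mm above its top. Either way round is right on the platform. Grip across its 52 mm width.
- rack: The same rack; origin at the centre of its underside, same axes.
- reagent: Bystander: white plastic bottle, 52 mm diameter, 105 mm high, standing on the bench; origin under its centre.
- jar: Bystander: amber jar, 60 mm diameter, 70 mm high, standing on the bench; origin under its centre.
- tip_box: Bystander: grey pipette tip box with clear lid, 80 (x) x 115 (y) x 56 (z) mm, standing on the bench; origin under its centre.
Things that resemble listed ones, but are neither listed nor needed, are in the scene too. There is more than one size of the rack; the job needs the largest.

How it is judged (in metres and radians):
On the way, in this order (a step that is already met when the one before it is completed fails the run):
1. the rack has been lowered onto the platform, upright, clear of both raised edges (contact force between rack and deck_c0 above 0.5 N and angle between rack's own z axis and vertical below 0.06 rad and contact force between rack and long_stop_c0 below 0.3 N and contact force between rack and short_stop_c0 below 0.3 N), for 0.1 s.
2. the rack bears against the long raised edge (more than 1 N for 0.3 s) (contact force between rack and long_stop_c0 above 1 N), for 0.3 s.
3. the rack bears against the short raised edge too (more than 1 N for 0.3 s) (contact force between rack and short_stop_c0 above 1 N), for 0.3 s.
At the end, for the whole second after the job is handed in: The rack stands released, at rest and flat on the platform (tilt under 0.03 rad), its centre within 3 mm of the platform's centre and its sides within 0.04 rad of the platform's, so that no edge overhangs (horizontal distance between rack_center and deck_c0 below 0.003 m and angle between the y axis of rack and the y axis of mixer, either way round below 0.04 rad and angle between rack's own z axis and vertical below 0.03 rad and contact force between rack and deck_c0 above 0.5 N and z of rack_center in the frame of mixer between 0.0925 and 0.0975 m and linear speed of rack below 0.01 m/s and contact force between rack and the fingers below 0.05 N); the robot touches nothing.
It fails at once if the rack is pressed against a raised edge with more than 15 N (contact force between rack and long_stop_c0 above 15 N or contact force between rack and short_stop_c0 above 15 N).
It fails at once if the rack is pressed on or dropped onto the platform with more than 25 N (contact force between rack and deck_c0 above 25 N).
It fails at once if the platform is shoved more than 4 mm from where it stopped (distance of deck_c0 from where it was at the start of the episode above 0.004 m).
It fails at once if the bottle, the jar or the tip box is moved by more than 20 mm (distance of any of reagent, jar, tip_box from where it was at the start of the episode above 0.02 m).
It also fails if it takes over 67 s, if anything falls off the work surface, if the arm or the gripper's body presses on something with over 40 N, if the wrist force passes 120 N, or if a joint passes its speed limit or range.

### The arm

A 6-joint arm with a two-finger parallel gripper is mounted at the origin on the work surface. World frame = base frame: x ahead of the robot, y to its left, z up, the work surface at z = 0. Lengths are in m, angles in degrees, forces in N, time in s.
With the tool pointing down it reaches from about 0.325 to 0.775 m from the base axis. Payload 9.3 kg.
Tool frame: the origin (TCP) lies midway between the tips of the shut fingers; the grasp point (between the pads) lies r.pinch_z behind it (r.pinch_z is the distance from the TCP to the grasp point, in m); z points along the fingers, y is the direction in which the jaws open and shut (so a half turn about z gives the same grasp; the last joint's range is limited). The gripper opens to 85 mm and grips with 20 to 120 N. Pads are 22 mm wide; open, the fingers measure 114 mm over their backs; the gripper's body (76 mm by 85 mm) begins 54 mm behind the grasp point. The pads swing forward as they close: fully open they stand 13 mm farther back than shut.
Start: joints at [56.803, 14.817, 1.232, 76.415, 0, 81.257], TCP at [0.228, 0.501, 0.231] pointing down, gripper open.
Joint ranges: [-174.27, 174.27], [-52.1, 104.24], [-59.71, 78.15], [-110.17, 111.67], [-87.03, 83.33], [-180, 180]. Speed limits (degrees/s): [127.2, 127.2, 159.86, 180, 180, 180].

### API

Orientations are given as [roll, pitch, yaw] about the fixed x, y, z axes, in that order (R = Rz(yaw) Ry(pitch) Rx(roll)).
In Python, from plant import r gives the robot as it stands.
- The arm moves only by the tool arm_command, never from a script. Its argument "increments" is one flat list of numbers, 6 for each row, row after row: the shift along the world's x, y, z normalised to -1 to 1, where 1 is 1 m, then the turn, a rotation vector about the world's x, y, z normalised to -1 to 1, where 1 is 360 degrees. A call has 1 to 20 rows; each row shifts and turns the commanded pose from where the row before left it; what a row does not reach is not made up. A row lasts 1/12 s, in which the tool goes at most 41.7 mm and 7.16 degrees, less where a joint would pass 70% of its speed; a pose out of reach is approached as far as the arm can. A call with a number of a shift or a turn outside -1 to 1 is refused whole. A call with a gripper value outside its range is refused whole. "hand" is the opening, from 0 (shut) to 1 (fully open), set as the call begins (left out, the last holds). The fingers move at their own pace and stop on an object; "squeeze" is the grip in N (left out, the last holds). Time passes only in rows, so rows that do not move let the fingers close. It gives the time, the measured TCP pose, the force and the opening at its end, in the units of the state.
- r.observe(): the state, without advancing time (a new reading comes with each control period).
- r.get_image(name): name is "scene" or "top" or "wrist"; returns the picture (384x512x3 uint8, red, green, blue); there is no depth.
- r.get_calibration(name): a dict with "K" (3x3 intrinsics, pixels), "k1" (the pictures are not rectified: a ray, as slopes to the right and down, at radius r is drawn at 1 + k1 r^2 times it, then the intrinsics apply), "rvec" (rotation vector, rad) and "tvec" (3), from world to camera coordinates, as OpenCV has them; the wrist camera has in their place "mount" (4x4, takes a point from camera to tool coordinates, whose origin is the TCP and whose axes are the flange's). Camera axes: x right, y down, z forward; pixel columns grow to the right and rows downward; lengths in m; the calibration is good to about 2 mm. A picture is of the moment at which its call begins: read the wrist's pose just before it. get_calibration takes no time and is no camera call.
- r.finish_job(): hands the job in, once; it reports no verdict.
The state is a dict: "time": time; "joint_positions": joint angles; "qvel": joint speeds; "effort": joint torques, N m; "tcp_pos": TCP position; "orientation": TCP orientation; "ft_force": force on the tool from outside, world axes, zero at the start; "ft_torque": the same for the moment, N m; "grip_width": finger opening in m.
Only numpy, scipy, OpenCV 4.12 (cv2) and the standard library are available. Lean on these libraries where they do the work, as an engineer would, in place of code of your own. Each camera call takes 0.05 s, during which the arm holds its last target.

## Working session

There is one attempt and no reset: what is moved stays moved. The work goes in short steps, Python scripts to look and compute and a tool call to move; the robot and the scene stay as the last step left them, time stands still between calls to the robot, and variables do not carry over. Pictures are saved under pics/ and viewed, and the job is handed in when it is done.

Besides the shell and the picture viewer there is one more tool, called after "Emit:" as name(argument=value, ...) on one line, values as JSON. arm_command: Moves the arm, as the interface text tells. Its arguments: {"type":"object","properties":{"increments":{"type":"array"},"hand":{"type":"number"},"squeeze":{"type":"number"}},"required":["increments"]}

```bash
mkdir -p pics; ls; cat > h.py <<'E'
import numpy as np,cv2
from plant import r
def save(n,f):
    im=r.get_image(n); cv2.imwrite(f,cv2.cvtColor(im,cv2.COLOR_RGB2BGR)); return im
def cal(n):
    c=r.get_calibration(n); K=np.array(c['K']);k1=c['k1']
    return c,K,k1
def ext(n,st=None):
    c,K,k1=cal(n)
    if 'rvec' in c:
        R=cv2.Rodrigues(np.array(c['rvec'],float))[0];t=np.array(c['tvec'],float).reshape(3)
        return K,k1,R.T,-R.T@t
    from scipy.spatial.transform import Rotation as Ro
    M=np.array(c['mount']); Rt=Ro.from_euler('xyz',st['orientation'],degrees=True).as_matrix()
    return K,k1,Rt@M[:3,:3],Rt@M[:3,3]+np.array(st['tcp_pos'])
def ray(n,uv,st=None):
    K,k1,R,C=ext(n,st)
    p=cv2.undistortPoints(np.array(uv,float).reshape(-1,1,2),K,np.array([k1,0,0,0.])).reshape(-1,2)
    d=np.c_[p,np.ones(len(p))]@R.T
    return C,d
def plane(n,uv,z,st=None):
    C,d=ray(n,uv,st); return C+d*((z-C[2])/d[:,2])[:,None]
def proj(n,P,st=None):
    K,k1,R,C=ext(n,st); q=(np.array(P,float).reshape(-1,3)-C)@R
    p=q[:,:2]/q[:,2:]; p=p*(1+k1*(p**2).sum(1,keepdims=True))
    return p@K[:2,:2].T+K[:2,2]
E
python3 - <<'E'
from h import *
print(r.observe(),r.pinch_z)
for n in('scene','top','wrist'): save(n,f'pics/{n}0.png'); print(n,r.get_calibration(n))
E
```

```text
pics
{'time': 0.0, 'joint_positions': array([ 5.68027790e+01,  1.48488440e+01,  1.18796234e+00,  7.64147804e+01,
       -1.57007647e-03,  8.12557102e+01]), 'qvel': array([-0.04028708,  0.02184718, -0.01380551,  0.00362988,  0.01880896,
        0.04735352]), 'effort': array([-1.63005207e-03, -5.55643559e+01,  3.44530606e+01,  1.37954121e-02,
       -5.51301298e-05, -8.41781429e-06]), 'tcp_pos': array([0.22752758, 0.5004084 , 0.23067201]), 'orientation': array([-1.79924979e+02, -9.95068241e-03,  1.55547063e+02]), 'ft_force': array([ 0.43803569,  0.22917176, -0.14792756]), 'ft_torque': array([-0.01100887, -0.04867775, -0.00075304]), 'grip_width': 0.08542573941057817} 0.0187
scene {'K': array([[403.5727507 ,   0.        , 251.23175928],
       [  0.        , 403.5727507 , 196.65900251],
       [  0.        ,   0.        ,   1.        ]]), 'k1': -0.04931261561902794, 'rvec': array([ 1.43384801,  2.16428912, -0.83694209]), 'tvec': array([ 0.22021697, -0.29522919,  1.25872716])}
top {'K': array([[366.9063182 ,   0.        , 252.38219782],
       [  0.        , 366.9063182 , 193.37848379],
       [  0.        ,   0.        ,   1.        ]]), 'k1': -0.10385124271941765, 'rvec': array([ 2.1307272 , -2.07482718,  0.23264495]), 'tvec': array([-0.01684898,  0.5632659 ,  0.90542048])}
wrist {'K': array([[270.4198024 ,   0.        , 250.29334421],
       [  0.        , 270.4198024 , 193.23235415],
       [  0.        ,   0.        ,   1.        ]]), 'k1': -0.042677661027669185, 'mount': array([[-1.08262615e-05, -9.62355214e-01, -2.71794853e-01,
         6.89608011e-02],
       [ 9.99999846e-01,  1.40202433e-04, -5.36252990e-04,
        -1.38282475e-03],
       [ 5.54172160e-04, -2.71794817e-01,  9.62355065e-01,
        -1.42425693e-01],
       [ 0.00000000e+00,  0.00000000e+00,  0.00000000e+00,
         1.00000000e+00]])}
```

View pics/scene0.png

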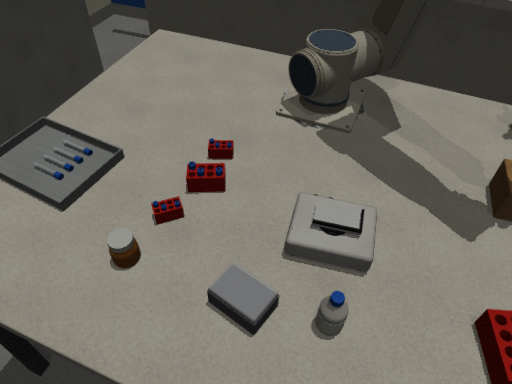

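View pics/top0.png

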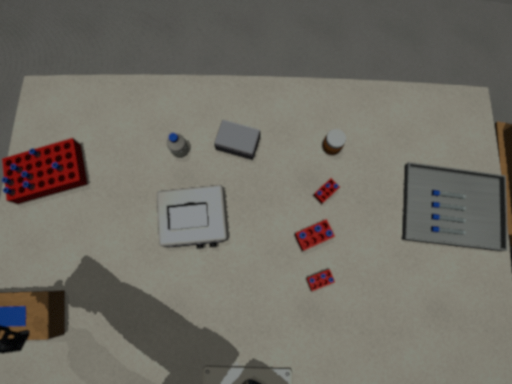

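View pics/wrist0.png

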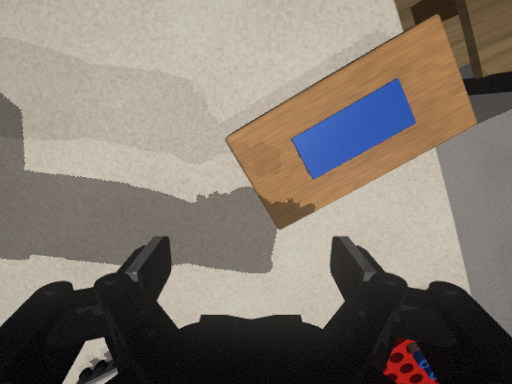

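The scene shows four red racks in the top view: three small ones at (326,190), (314,235) and (320,279), and one far larger at (45,170). I'll measure their sizes, the mixer and the bystanders.

```bash
cat > m.py <<'E'
from h import *
im=cv2.imread('pics/top0.png'); hsv=cv2.cvtColor(im,cv2.COLOR_BGR2HSV)
red=((hsv[...,0]<8)|(hsv[...,0]>172))&(hsv[...,1]>150)&(hsv[...,2]>50)
m=cv2.morphologyEx(red.astype(np.uint8)*255,cv2.MORPH_CLOSE,np.ones((9,9)))
cs,_=cv2.findContours(m,cv2.RETR_EXTERNAL,cv2.CHAIN_APPROX_NONE)
for c in cs:
    if cv2.contourArea(c)<100: continue
    for z in (0.048,):
        P=plane('top',c.reshape(-1,2),z)[:,:2]
        b=cv2.minAreaRect((P*1000).astype(np.float32)); print(c.reshape(-1,2).mean(0),z,b)
# mixer housing corners approx
print('mixer',plane('top',[[158,190],[224,186],[227,241],[160,246]],0.055).round(4))
print('platf',plane('top',[[167,207],[205,203],[207,226],[169,229]],0.071).round(4))
s=im[170:260,130:380]; cv2.imwrite('pics/topcrop.png',cv2.resize(s,None,fx=3.2,fy=3.2,interpolation=cv2.INTER_CUBIC))
s=cv2.imread('pics/scene0.png')[185:275,275:390]; cv2.imwrite('pics/scenecrop.png',cv2.resize(s,None,fx=6,fy=6,interpolation=cv2.INTER_CUBIC))
E
python3 m.py
```

```text
[319.375    279.484375] 0.048 ((344.9544982910156, -181.3153839111328), (34.23834228515625, 62.1160888671875), 21.370832443237305)
[314.05376344 234.72043011] 0.048 ((460.4900207519531, -166.56454467773438), (48.076934814453125, 92.20304107666016), 24.726640701293945)
[325.39655172 190.32758621] 0.048 ((580.378662109375, -200.23770141601562), (32.36888122558594, 65.65518188476562), 44.92727279663086)
[ 38.91845494 169.56223176] 0.048 ((619.550048828125, 606.3787841796875), (136.220703125, 235.25344848632812), 16.553117752075195)
mixer [[0.5678 0.2517 0.055 ]
 [0.5835 0.0746 0.055 ]
 [0.4371 0.0606 0.055 ]
 [0.4187 0.2345 0.055 ]]
platf [[0.5193 0.2198 0.071 ]
 [0.5327 0.1208 0.071 ]
 [0.4726 0.1124 0.071 ]
 [0.4619 0.2103 0.071 ]]
```

View pics/topcrop.png

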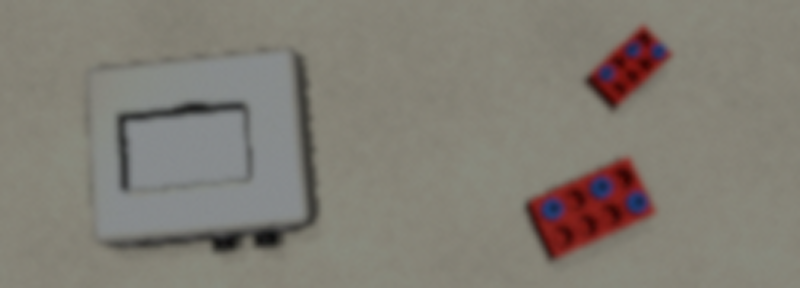

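View pics/scenecrop.png

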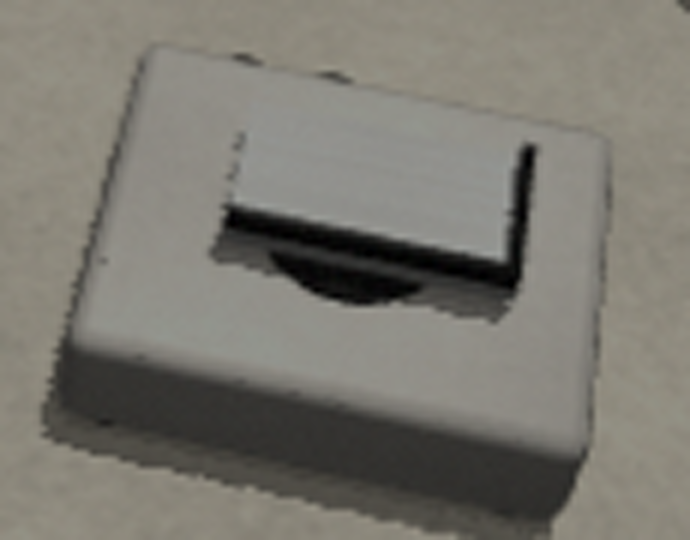

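The largest of the small racks is at (314,235) and measures 48x92 mm, which fits 52x92. The ones at (326,190) and (320,279) are too small (about 33x64). The one at (45,170) is 136x235, far too big. The mixer's knobs face the robot (-x), and its black strips are on the +x and +y sides, so its yaw is about +5.5°. Next I'll look at it from above with the wrist camera.

Emit:
arm_command(increments=[0.0225, -0.028, 0, 0, 0, -0.0139, 0.0225, -0.028, 0, 0, 0, -0.0139, 0.0225, -0.028, 0, 0, 0, -0.0139, 0.0225, -0.028, 0, 0, 0, -0.0139, 0.0225, -0.028, 0, 0, 0, -0.0139, 0.0225, -0.028, 0, 0, 0, -0.0139, 0.0225, -0.028, 0, 0, 0, -0.0139, 0.0225, -0.028, 0, 0, 0, -0.0139, 0.0225, -0.028, 0, 0, 0, -0.0139, 0.0225, -0.028, 0, 0, 0, -0.0139, 0.0225, -0.028, 0, 0, 0, -0.0139, 0.0225, -0.028, 0, 0, 0, -0.0139, 0, 0, 0, 0, 0, 0, 0, 0, 0, 0, 0, 0], hand=1, squeeze=40)

```text
time: 1.32
tcp_pos: [0.4985, 0.1631, 0.2306]
orientation: [-179.9, 0.0, 95.3]
ft_force: [1.0, 0.2, 0.4]
grip_width: 0.0854
```

```bash
python3 - <<'E'
from h import *
import pickle
st=r.observe(); pickle.dump(st,open('st1.pkl','wb')); save('wrist','pics/w1.png'); print(st['tcp_pos'],st['orientation'],st['time'],st['ft_force'])
E
```

```text
[0.49848371 0.16309519 0.23063188] [-1.79932919e+02  2.31537811e-03  9.53141615e+01] 1.3167 [1.04558439 0.16976388 0.40661593]
```

View pics/w1.png

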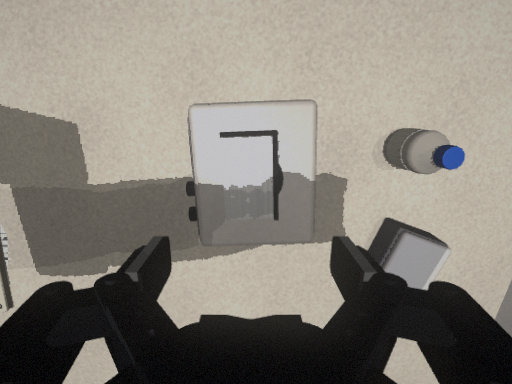

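The wrist view shows the platform's strips. The short one runs from (220,134) to (276,132) on the +y side, and the long one from (276,132) to (276,219) on the +x side. I'll go closer once for a better measurement.

Emit:
arm_command(increments=[0, -0.003, -0.025, 0, 0, 0, 0, -0.003, -0.025, 0, 0, 0, 0, -0.004, -0.02, 0, 0, 0, 0, 0, 0, 0, 0, 0, 0, 0, 0, 0, 0, 0])

```text
time: 1.78
tcp_pos: [0.4966, 0.1555, 0.1612]
orientation: [-179.9, -0.0, 95.6]
ft_force: [0.3, -0.2, -0.0]
grip_width: 0.0853
```

```bash
python3 - <<'E'
from h import *
import pickle
st=r.observe(); pickle.dump(st,open('st2.pkl','wb')); im=save('wrist','pics/w2.png'); print(st['tcp_pos'],st['orientation'],st['time'],st['ft_force'])
s=cv2.imread('pics/w2.png')[70:270,160:360]; cv2.imwrite('pics/w2c.png',cv2.resize(s,None,fx=3,fy=3,interpolation=cv2.INTER_CUBIC))
E
```

```text
[0.49660059 0.15553217 0.16122643] [-1.79901581e+02 -7.15764926e-03  9.56010711e+01] 1.7833 [ 0.3204948  -0.21520129 -0.01826392]
```

View pics/w2c.png

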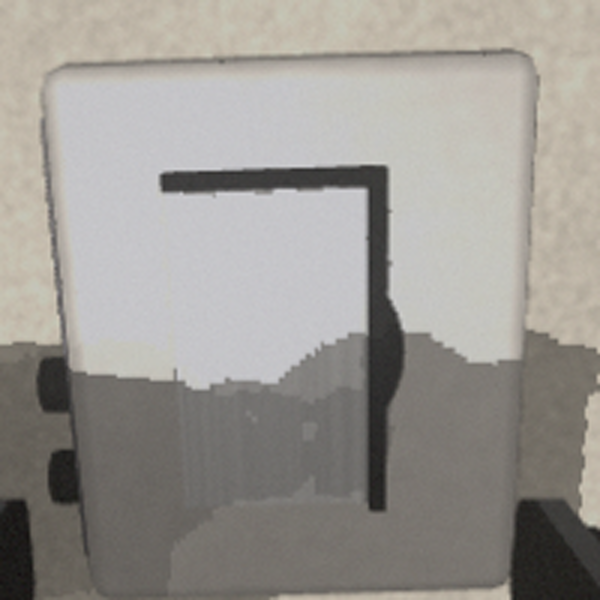

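```bash
cat > fit.py <<'E'
from h import *
import pickle
st=pickle.load(open('st2.pkl','rb'))
g=cv2.cvtColor(cv2.imread('pics/w2.png'),cv2.COLOR_BGR2GRAY).astype(float)
print('row profile col 240',g[120:140,240].astype(int),'col profile row 150',g[150,275:298].astype(int),g[230,275:298].astype(int))
def cross(v,x0,lo_to_hi):
    # subpixel half-level crossing
    n=len(v); 
    t=(v.min()+np.median(v[:4] if not lo_to_hi else v[-4:]))/2
    i=np.argmin(v)
    if lo_to_hi:
        while i<n-1 and v[i]<t:i+=1
        return x0+i-1+(t-v[i-1])/(v[i]-v[i-1])
    while i>0 and v[i]<t:i-=1
    return x0+i+(v[i]-t)/(v[i]-v[i+1])
def line(P):
    P=P[:,:2]; keep=np.ones(len(P),bool)
    for _ in range(4):
        vx,vy,x,y=cv2.fitLine(P[keep].astype(np.float32),cv2.DIST_HUBER,0,1e-4,1e-4).ravel()
        d=(P-[x,y])@[-vy,vx]; keep=abs(d)<0.001
    return (x,y),np.degrees(np.arctan2(vy,vx)),keep.sum(),d[keep].std()
inn=[(c,cross(g[118:142,c],118,True)) for c in range(218,278)]
out=[(c,cross(g[118:142,c],118,False)) for c in range(218,286)]
lin=[(cross(g[rr,272:300],272,False),rr) for rr in range(140,236)]
lout=[(cross(g[rr,272:300],272,True),rr) for rr in range(140,236) if not 160<rr<212]
for nm,p,z in (('short inner',inn,.078),('short outer',out,.078),('long inner',lin,.071),('long inner@78',lin,.078),('long outer',lout,.078)):
    print(nm,line(plane('wrist',p,z,st)),p[5],p[-5])
E
python3 fit.py
```

```text
row profile col 240 [197 198 196 196 196 193 154  59  63  64  62  64  68 110 198 197 198 198
 197 196] col profile row 150 [197 197 196 196 197 198 185 134  60  60  63  61  60  66 132 196 195 197
 196 195 197 195 197] [107 107 108 113 111 109 102  77  39  35  38  38  38  71 118 117 115 118
 117 119 118 118 119]
short inner ((np.float32(0.490724), np.float32(0.210376)), np.float32(7.335626), np.int64(60), np.float64(0.00018364317415470416)) (223, np.float64(133.78515625)) (273, np.float64(132.20689655172413))
short outer ((np.float32(0.49064896), np.float32(0.21610385)), np.float32(7.414957), np.int64(68), np.float64(9.707812583176978e-05)) (223, np.float64(126.62383177570094)) (281, np.float64(124.55508474576271))
long inner ((np.float32(0.5231716), np.float32(0.1645499)), np.float32(-82.583015), np.int64(96), np.float64(0.0001365981276159127)) (np.float64(282.12654320987656), 145) (np.float64(282.09375), 231)
long inner@78 ((np.float32(0.52215475), np.float32(0.16630213)), np.float32(-82.5831), np.int64(96), np.float64(0.0001324889818172966)) (np.float64(282.12654320987656), 145) (np.float64(282.09375), 231)
long outer ((np.float32(0.5269223), np.float32(0.17356673)), np.float32(-82.70243), np.int64(45), np.float64(0.00014778333283231343)) (np.float64(288.98015873015873), 145) (np.float64(288.1648936170213), 231)
```

Both strips fit consistently. The yaw is 7.4°, the strip thickness comes out at 5 mm, and the platform centre is about (0.497, 0.165). Now I'll look over the rack.

Emit:
arm_command(increments=[-0.0037, -0.0322, 0.004, 0, 0, 0.0053, -0.0037, -0.0322, 0.004, 0, 0, 0.0053, -0.0037, -0.0322, 0.004, 0, 0, 0.0053, -0.0037, -0.0322, 0.004, 0, 0, 0.0053, -0.0037, -0.0322, 0.004, 0, 0, 0.0053, -0.0037, -0.0322, 0.004, 0, 0, 0.0053, -0.0037, -0.0322, 0.004, 0, 0, 0.0053, -0.0037, -0.0322, 0.004, 0, 0, 0.0053, -0.0037, -0.0322, 0.004, 0, 0, 0.0053, -0.0037, -0.0322, 0.004, 0, 0, 0.0053, 0, 0, 0, 0, 0, 0, 0, 0, 0, 0, 0, 0])

```text
time: 2.83
tcp_pos: [0.4612, -0.1687, 0.203]
orientation: [179.9, 0.1, 114.4]
ft_force: [-0.1, 0.5, -0.1]
grip_width: 0.0852
```

```bash
python3 - <<'E'
from h import *
import pickle
st=r.observe(); pickle.dump(st,open('st3.pkl','wb')); save('wrist','pics/w3.png'); print(st['tcp_pos'],st['orientation'],st['time'],st['ft_force'])
im=cv2.imread('pics/w3.png'); hsv=cv2.cvtColor(im,cv2.COLOR_BGR2HSV)
red=((hsv[...,0]<8)|(hsv[...,0]>172))&(hsv[...,1]>150)&(hsv[...,2]>50)
m=cv2.morphologyEx(red.astype(np.uint8)*255,cv2.MORPH_CLOSE,np.ones((15,15)))
cs,_=cv2.findContours(m,cv2.RETR_EXTERNAL,cv2.CHAIN_APPROX_NONE)
for c in cs:
    if cv2.contourArea(c)<1000: continue
    P=plane('wrist',c.reshape(-1,2),.048,st)[:,:2]
    print(cv2.boundingRect(c),cv2.minAreaRect((P*1000).astype(np.float32)))
E
```

```text
[ 0.46119873 -0.16865341  0.2029863 ] [1.79901283e+02 1.21849683e-01 1.14447928e+02] 2.8333 [-0.11014362  0.47779054 -0.13407708]
(226, 136, 46, 82) ((458.38543701171875, -168.803466796875), (50.43075180053711, 93.64125061035156), 25.37456703186035)
(134, 120, 40, 57) ((350.2133483886719, -181.8501739501953), (43.180931091308594, 61.25819396972656), 21.994916915893555)
```

View pics/w3.png

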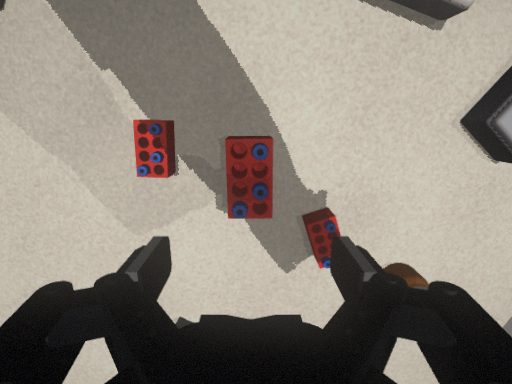

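The wrist view shows the chosen rack at columns 226–272, rows 136–218, with 2x4 holes and three blue caps. It measures 50x94 mm and is the largest of the three (the topcrop enlargement agrees). The smaller ones at (154,148) and (320,238) are clear of the fingers. I'm descending now.

Emit:
arm_command(increments=[-0.0028, 0, -0.03, 0, 0, 0.0014, 0, 0, -0.03, 0, 0, 0, 0, 0, -0.03, 0, 0, 0, 0, 0, -0.03, 0, 0, 0, 0, 0, -0.03, 0, 0, 0, 0, 0, -0.02, 0, 0, 0, 0, 0, -0.018, 0, 0, 0, 0, 0, 0, 0, 0, 0, 0, 0, 0, 0, 0, 0])

```text
time: 3.63
tcp_pos: [0.458, -0.1661, 0.0135]
orientation: [-180.0, -0.1, 115.2]
ft_force: [1.2, -0.0, -0.3]
grip_width: 0.0852
```

Emit:
arm_command(increments=[0, 0, 0, 0, 0, 0, 0, 0, 0, 0, 0, 0, 0, 0, 0, 0, 0, 0, 0, 0, 0, 0, 0, 0, 0, 0, 0, 0, 0, 0, 0, 0, 0, 0, 0, 0, 0, 0, 0, 0, 0, 0, 0, 0, 0, 0, 0, 0], hand=0, squeeze=40)

```text
time: 4.3
tcp_pos: [0.4588, -0.1675, 0.0147]
orientation: [179.9, 0.1, 115.1]
ft_force: [0.2, 3.3, 6.8]
grip_width: 0.0517
```

```bash
python3 - <<'E'
from h import *
for i in range(4):
    st=r.observe(); print(st['time'],st['tcp_pos'],st['orientation'],st['ft_force'],st['grip_width'])
save('wrist','pics/w4.png')
E
```

```text
4.3 [ 0.45877316 -0.16751021  0.01473961] [1.79883580e+02 1.00771384e-01 1.15093673e+02] [0.16566624 3.26485393 6.76211004] 0.051671443548099126
4.3 [ 0.45877316 -0.16751021  0.01473961] [1.79883580e+02 1.00771384e-01 1.15093673e+02] [0.16566624 3.26485393 6.76211004] 0.051671443548099126
4.3 [ 0.45877316 -0.16751021  0.01473961] [1.79883580e+02 1.00771384e-01 1.15093673e+02] [0.16566624 3.26485393 6.76211004] 0.051671443548099126
4.3 [ 0.45877316 -0.16751021  0.01473961] [1.79883580e+02 1.00771384e-01 1.15093673e+02] [0.16566624 3.26485393 6.76211004] 0.051671443548099126
```

View pics/w4.png

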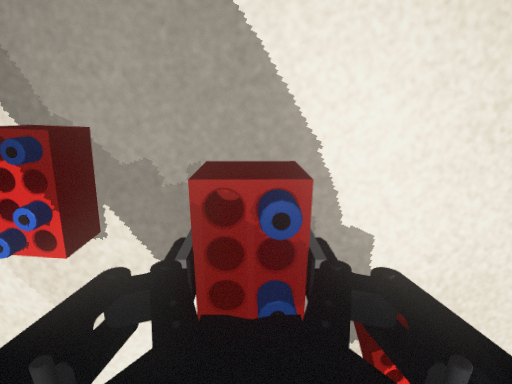

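The rack is held (width 51.7 mm); its far top edge is visible at row ~180, columns 190–313. I'll work out its offset in the grip, then lift.

Emit:
arm_command(increments=[0, 0, 0.02, 0, 0, 0, 0, 0, 0.03, 0, 0, 0, 0, 0, 0.035, 0, 0, 0, 0, 0, 0.035, 0, 0, 0, 0, 0, 0, 0, 0, 0, 0, 0, 0, 0, 0, 0])

```text
time: 4.85
tcp_pos: [0.4588, -0.1679, 0.1354]
orientation: [179.8, 0.2, 115.1]
ft_force: [0.3, 0.4, -3.3]
grip_width: 0.0508
```

```bash
python3 - <<'E'
from h import *
st=r.observe(); im=save('wrist','pics/w5.png')
print(st['time'],st['tcp_pos'],st['orientation'],st['ft_force'],st['ft_torque'],st['grip_width'])
g=im.astype(int)
for c in (200,210,250,300): print(c,g[155:190,c,0])
E
```

```text
4.85 [ 0.45878529 -0.16786912  0.13541418] [179.84486248   0.22003212 115.07444008] [ 0.33389976  0.42159279 -3.25700358] [0.03388368 0.01924801 0.00503145] 0.050809506727353515
200 [136 135 140 143 146 139 139 139 140 135 135 127 104  85  85  83  84  86
  86  86  86  81  85  91 119 156 157 155 154 155 154 154 152 154 152]
210 [129 134 133 137 134 128 102  85  83  85  87  86  85  84  83  83  85  86
  85  83  82  84  87  91 119 154 154 155 154 156 153 155 155 155 152]
250 [154 154 151 151 151 144 111  82  85  85  84  84  85  83  82  84  86  83
  81  84  83  82  85  87 119 154 155 155 155 157 154 156 155 152 155]
300 [239 239 239 238 239 239 239 239 240 241 236 186 118  93  96  94  95  95
  91  92  92  92  91  96 123 155 158 158 156 155 154 155 154 153 155]
```

View pics/w5.png

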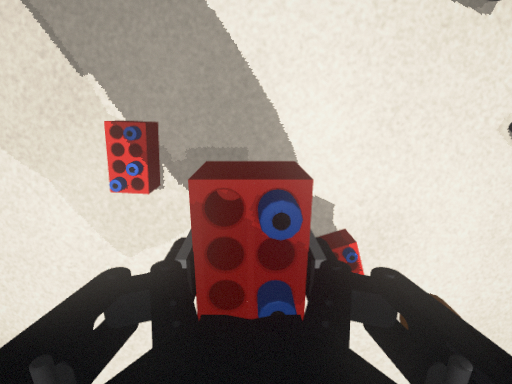

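```bash
python3 - <<'E'
from h import *
st={'tcp_pos':np.zeros(3),'orientation':[180,0,0]}
print(plane('wrist',[[192,179],[250,179],[310,179]],0.0335,st))
E
```

```text
[[ 0.04333409  0.02529214  0.0335    ]
 [ 0.04332241  0.00131904  0.0335    ]
 [ 0.04333533 -0.02348152  0.0335    ]]
```

The rack sits square in the grip, about 2.7 mm toward -tool x. The carry target for the TCP is about (0.494, 0.163) at yaw 97.4°, which leaves about 3–4 mm to each edge.

Emit:
arm_command(increments=[0.0029, 0.0276, 0, 0, 0, -0.0041, 0.0029, 0.0276, 0, 0, 0, -0.0041, 0.0029, 0.0276, 0, 0, 0, -0.0041, 0.0029, 0.0276, 0, 0, 0, -0.0041, 0.0029, 0.0276, 0, 0, 0, -0.0041, 0.0029, 0.0276, 0, 0, 0, -0.0041, 0.0029, 0.0276, 0, 0, 0, -0.0041, 0.0029, 0.0276, 0, 0, 0, -0.0041, 0.0029, 0.0276, 0, 0, 0, -0.0041, 0.0029, 0.0276, 0, 0, 0, -0.0041, 0.0029, 0.0276, 0, 0, 0, -0.0041, 0.0029, 0.0276, 0, 0, 0, -0.0041, 0, 0, 0, 0, 0, 0, 0, 0, 0, 0, 0, 0, 0, 0, 0, 0, 0, 0])

```text
time: 6.15
tcp_pos: [0.4918, 0.1636, 0.132]
orientation: [-179.8, 0.0, 97.4]
ft_force: [0.1, -1.3, -2.5]
grip_width: 0.051
```

```bash
python3 - <<'E'
from h import *
import pickle
for i in range(3):
    st=r.observe(); save('wrist','pics/w6.png')
    print(st['time'],st['tcp_pos'],st['orientation'],st['ft_force'],st['grip_width'])
pickle.dump(st,open('st6.pkl','wb'))
s=cv2.imread('pics/w6.png')[90:290,130:370]; cv2.imwrite('pics/w6c.png',cv2.resize(s,None,fx=3,fy=3,interpolation=cv2.INTER_CUBIC))
E
```

```text
6.15 [0.49181832 0.16359127 0.131952  ] [-1.79847680e+02  2.04966521e-02  9.74188031e+01] [ 0.12740566 -1.3194548  -2.495089  ] 0.05104932343907867
6.2 [0.49202666 0.16321103 0.13228182] [-1.79882271e+02  2.03538167e-02  9.73688533e+01] [-0.54765142  0.23684684 -2.9640294 ] 0.05164524655871934
6.25 [0.49225693 0.16297876 0.13258634] [-1.79916909e+02  1.66823004e-02  9.73271037e+01] [ 0.20111902 -0.51042845 -2.82772568] 0.05147375984041253
```

View pics/w6c.png

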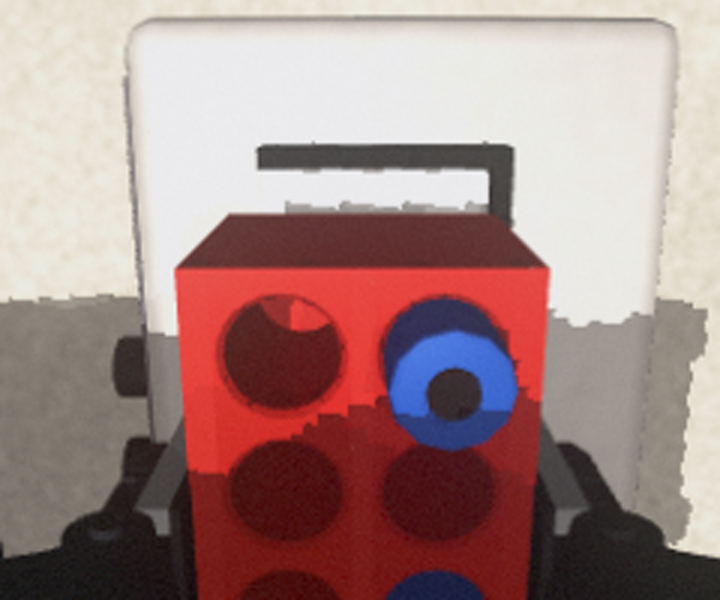

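```bash
python3 - <<'E'
from h import *
st={'tcp_pos':np.array([0,0,.1325]),'orientation':[180,0,0]}
print('rack bottom front',plane('wrist',[[207.3,161],[298.3,161]],.118,st))
print('short inner',plane('wrist',[[90/3+130+60,146.3],[290,146.0]],.078,st))
print('long inner',plane('wrist',[[293.2,150],[293.3,158]],.071,st))
E
```

```text
rack bottom front [[ 0.04290017  0.02600654  0.118     ]
 [ 0.0429036  -0.02717626  0.118     ]]
short inner [[ 0.04726342  0.0227694   0.078     ]
 [ 0.04749055 -0.02781731  0.078     ]]
long inner [[ 0.04379464 -0.03136011  0.071     ]
 [ 0.03776084 -0.0316849   0.071     ]]
```

The gaps are about 4.5 mm to each strip, and everything is parallel. I'll shift 1.5 mm towards +x and lower.

Emit:
arm_command(increments=[0.0015, 0, -0.01, 0, 0, 0, 0, 0, -0.01, 0, 0, 0, 0, 0, -0.01, 0, 0, 0, 0, 0, -0.008, 0, 0, 0, 0, 0, -0.003, 0, 0, 0, 0, 0, 0, 0, 0, 0, 0, 0, 0, 0, 0, 0, 0, 0, 0, 0, 0, 0, 0, 0, 0, 0, 0, 0])

```text
time: 7.05
tcp_pos: [0.4945, 0.164, 0.0927]
orientation: [179.9, -0.0, 97.4]
ft_force: [0.3, 0.2, -2.5]
grip_width: 0.0511
```

Emit:
arm_command(increments=[0, 0, -0.002, 0, 0, 0, 0, 0, -0.002, 0, 0, 0, 0, 0, -0.001, 0, 0, 0, 0, 0, 0, 0, 0, 0, 0, 0, 0, 0, 0, 0, 0, 0, 0, 0, 0, 0])

```text
time: 7.55
tcp_pos: [0.4942, 0.1639, 0.0873]
orientation: [180.0, -0.0, 97.4]
ft_force: [-1.2, -0.3, -3.4]
grip_width: 0.0511
```

Emit:
arm_command(increments=[0, 0, -0.001, 0, 0, 0, 0, 0, 0, 0, 0, 0, 0, 0, 0, 0, 0, 0])

```text
time: 7.8
tcp_pos: [0.4941, 0.1639, 0.0862]
orientation: [-180.0, -0.0, 97.4]
ft_force: [0.4, 0.4, -3.3]
grip_width: 0.0517
```

Emit:
arm_command(increments=[0, 0, -0.001, 0, 0, 0, 0, 0, 0, 0, 0, 0, 0, 0, 0, 0, 0, 0])

```text
time: 8.05
tcp_pos: [0.4943, 0.1639, 0.0854]
orientation: [180.0, 0.0, 97.4]
ft_force: [-0.1, -0.5, -0.4]
grip_width: 0.0515
```

Emit:
arm_command(increments=[0, 0, -0.0005, 0, 0, 0, 0, 0, 0, 0, 0, 0, 0, 0, 0, 0, 0, 0])

```text
time: 8.3
tcp_pos: [0.4943, 0.1639, 0.085]
orientation: [180.0, 0.0, 97.4]
ft_force: [-0.4, 0.4, 0.6]
grip_width: 0.0513
```

The weight is taken up (fz went from -3.1 to +0.6, so about 3.7 N on the deck) with no side force. Now I'll ease towards the long edge along (0.992, 0.129).

Emit:
arm_command(increments=[0.001, 0.00013, 0, 0, 0, 0, 0, 0, 0, 0, 0, 0, 0, 0, 0, 0, 0, 0])

```text
time: 8.55
tcp_pos: [0.4951, 0.164, 0.0848]
orientation: [-180.0, -0.0, 97.4]
ft_force: [-2.7, -0.4, 1.5]
grip_width: 0.0514
```

Emit:
arm_command(increments=[0.001, 0.00013, 0, 0, 0, 0, 0, 0, 0, 0, 0, 0, 0, 0, 0, 0, 0, 0])

```text
time: 8.8
tcp_pos: [0.4962, 0.1641, 0.0848]
orientation: [-180.0, -0.0, 97.4]
ft_force: [-1.8, -1.0, 2.0]
grip_width: 0.0513
```

Emit:
arm_command(increments=[0.0005, 6e-05, 0, 0, 0, 0, 0, 0, 0, 0, 0, 0, 0, 0, 0, 0, 0, 0])

```text
time: 9.05
tcp_pos: [0.4967, 0.1642, 0.0848]
orientation: [180.0, -0.0, 97.4]
ft_force: [-2.3, -1.1, 1.8]
grip_width: 0.0513
```

A constant ~2 N is friction, not yet the edge. I'll continue.

Emit:
arm_command(increments=[0.0005, 6e-05, 0, 0, 0, 0, 0, 0, 0, 0, 0, 0, 0, 0, 0, 0, 0, 0])

```text
time: 9.3
tcp_pos: [0.4972, 0.1642, 0.0848]
orientation: [180.0, -0.0, 97.4]
ft_force: [-2.4, -0.0, 2.2]
grip_width: 0.0512
```

Emit:
arm_command(increments=[0.0005, 6e-05, 0, 0, 0, 0, 0, 0, 0, 0, 0, 0, 0, 0, 0, 0, 0, 0])

```text
time: 9.55
tcp_pos: [0.4978, 0.1643, 0.0848]
orientation: [180.0, -0.0, 97.4]
ft_force: [-0.6, 0.5, 2.3]
grip_width: 0.0518
```

Emit:
arm_command(increments=[0.0005, 6e-05, 0, 0, 0, 0, 0, 0, 0, 0, 0, 0, 0, 0, 0, 0, 0, 0])

```text
time: 9.8
tcp_pos: [0.4981, 0.1644, 0.0848]
orientation: [-180.0, -0.0, 97.4]
ft_force: [-3.1, -0.3, 2.2]
grip_width: 0.0515
```

Emit:
arm_command(increments=[0.0005, 6e-05, 0, 0, 0, 0, 0, 0, 0, 0, 0, 0, 0, 0, 0, 0, 0, 0])

```text
time: 10.05
tcp_pos: [0.4984, 0.1644, 0.0847]
orientation: [-180.0, -0.0, 97.4]
ft_force: [-4.4, -0.5, 3.2]
grip_width: 0.0513
```

Emit:
arm_command(increments=[0, 0, 0, 0, 0, 0])

```text
time: 10.13
tcp_pos: [0.4983, 0.1644, 0.0846]
orientation: [-180.0, 0.0, 97.4]
ft_force: [-4.9, -0.2, 3.2]
grip_width: 0.0517
```

Emit:
arm_command(increments=[0, 0, 0, 0, 0, 0])

```text
time: 10.22
tcp_pos: [0.4984, 0.1644, 0.0847]
orientation: [-180.0, 0.0, 97.4]
ft_force: [-4.0, -0.8, 1.2]
grip_width: 0.0511
```

The force is rising past friction while the motion stalls, so the rack has met the edge. One more half millimetre, then hold for about 0.6 s.

Emit:
arm_command(increments=[0.0005, 6e-05, 0, 0, 0, 0, 0, 0, 0, 0, 0, 0, 0, 0, 0, 0, 0, 0, 0, 0, 0, 0, 0, 0])

```text
time: 10.55
tcp_pos: [0.4988, 0.1644, 0.0847]
orientation: [-180.0, 0.0, 97.4]
ft_force: [-5.8, -0.8, 2.7]
grip_width: 0.0517
```

Emit:
arm_command(increments=[0, 0, 0, 0, 0, 0, 0, 0, 0, 0, 0, 0])

```text
time: 10.72
tcp_pos: [0.4988, 0.1644, 0.0846]
orientation: [-180.0, 0.0, 97.4]
ft_force: [-5.8, -0.7, 2.6]
grip_width: 0.0512
```

Emit:
arm_command(increments=[0, 0, 0, 0, 0, 0, 0, 0, 0, 0, 0, 0])

```text
time: 10.88
tcp_pos: [0.4987, 0.1645, 0.0847]
orientation: [-180.0, -0.0, 97.4]
ft_force: [-5.6, -0.6, 2.1]
grip_width: 0.0515
```

It bears with ~4 N beyond friction, held. Now along the edge towards +y, direction (-0.129, 0.992).

Emit:
arm_command(increments=[-0.00013, 0.001, 0, 0, 0, 0, 0, 0, 0, 0, 0, 0, 0, 0, 0, 0, 0, 0])

```text
time: 11.13
tcp_pos: [0.4988, 0.1649, 0.0847]
orientation: [-180.0, 0.1, 97.4]
ft_force: [-4.6, -3.6, 1.8]
grip_width: 0.0516
```

Emit:
arm_command(increments=[-0.00013, 0.001, 0, 0, 0, 0, 0, 0, 0, 0, 0, 0, 0, 0, 0, 0, 0, 0])

```text
time: 11.38
tcp_pos: [0.4989, 0.1657, 0.0847]
orientation: [-180.0, 0.1, 97.3]
ft_force: [-4.3, -3.4, 2.6]
grip_width: 0.0511
```

Emit:
arm_command(increments=[-6e-05, 0.0005, 0, 0, 0, 0, 0, 0, 0, 0, 0, 0, 0, 0, 0, 0, 0, 0])

```text
time: 11.63
tcp_pos: [0.4988, 0.1661, 0.0847]
orientation: [-180.0, 0.1, 97.3]
ft_force: [-3.7, -6.3, 1.5]
grip_width: 0.0516
```

Emit:
arm_command(increments=[-6e-05, 0.0005, 0, 0, 0, 0, 0, 0, 0, 0, 0, 0, 0, 0, 0, 0, 0, 0])

```text
time: 11.88
tcp_pos: [0.4988, 0.1666, 0.0847]
orientation: [-180.0, 0.1, 97.3]
ft_force: [-4.8, -4.8, 2.3]
grip_width: 0.0517
```

Emit:
arm_command(increments=[-6e-05, 0.0005, 0, 0, 0, 0, 0, 0, 0, 0, 0, 0, 0, 0, 0, 0, 0, 0])

```text
time: 12.13
tcp_pos: [0.4987, 0.1671, 0.0847]
orientation: [-180.0, 0.1, 97.3]
ft_force: [-4.4, -5.9, 1.3]
grip_width: 0.0514
```

Emit:
arm_command(increments=[0, 0, 0, 0, 0, 0])

```text
time: 12.22
tcp_pos: [0.4987, 0.1671, 0.0847]
orientation: [-180.0, 0.1, 97.3]
ft_force: [-3.8, -5.2, 1.2]
grip_width: 0.052
```

Emit:
arm_command(increments=[-6e-05, 0.0005, 0, 0, 0, 0, 0, 0, 0, 0, 0, 0, 0, 0, 0, 0, 0, 0])

```text
time: 12.47
tcp_pos: [0.4987, 0.1676, 0.0847]
orientation: [-180.0, 0.1, 97.3]
ft_force: [-3.7, -5.3, 2.6]
grip_width: 0.0516
```

Emit:
arm_command(increments=[0, 0, 0, 0, 0, 0])

```text
time: 12.55
tcp_pos: [0.4987, 0.1676, 0.0847]
orientation: [-180.0, 0.1, 97.3]
ft_force: [-3.6, -5.0, 1.5]
grip_width: 0.0515
```

The force plateaus at ~5 N while the tool moves freely, so this is still friction. I'll continue.

Emit:
arm_command(increments=[-6e-05, 0.0005, 0, 0, 0, 0, 0, 0, 0, 0, 0, 0, 0, 0, 0, 0, 0, 0])

```text
time: 12.8
tcp_pos: [0.4986, 0.1681, 0.0847]
orientation: [-180.0, 0.1, 97.3]
ft_force: [-4.0, -5.4, 1.9]
grip_width: 0.0515
```

Emit:
arm_command(increments=[-6e-05, 0.0005, 0, 0, 0, 0, 0, 0, 0, 0, 0, 0, 0, 0, 0, 0, 0, 0])

```text
time: 13.05
tcp_pos: [0.4985, 0.1686, 0.0847]
orientation: [-180.0, 0.1, 97.3]
ft_force: [-4.9, -5.1, 2.6]
grip_width: 0.0511
```

Emit:
arm_command(increments=[0, 0, 0, 0, 0, 0])

```text
time: 13.13
tcp_pos: [0.4986, 0.1686, 0.0847]
orientation: [-180.0, 0.1, 97.3]
ft_force: [-3.7, -5.1, 2.2]
grip_width: 0.0512
```

Emit:
arm_command(increments=[-6e-05, 0.0005, 0, 0, 0, 0, 0, 0, 0, 0, 0, 0, 0, 0, 0, 0, 0, 0])

```text
time: 13.38
tcp_pos: [0.4985, 0.1689, 0.0847]
orientation: [-180.0, 0.1, 97.3]
ft_force: [-3.3, -5.8, 2.6]
grip_width: 0.0516
```

```bash
python3 - <<'E'
from h import *
st=r.observe();save('wrist','pics/w7.png')
print(st['tcp_pos'],st['ft_force'])
s=cv2.imread('pics/w7.png')[90:290,130:370]; cv2.imwrite('pics/w7c.png',cv2.resize(s,None,fx=3,fy=3,interpolation=cv2.INTER_CUBIC))
E
```

```text
[0.49850227 0.16892292 0.08467117] [-3.26175492 -5.77397702  2.56618499]
```

View pics/w7c.png

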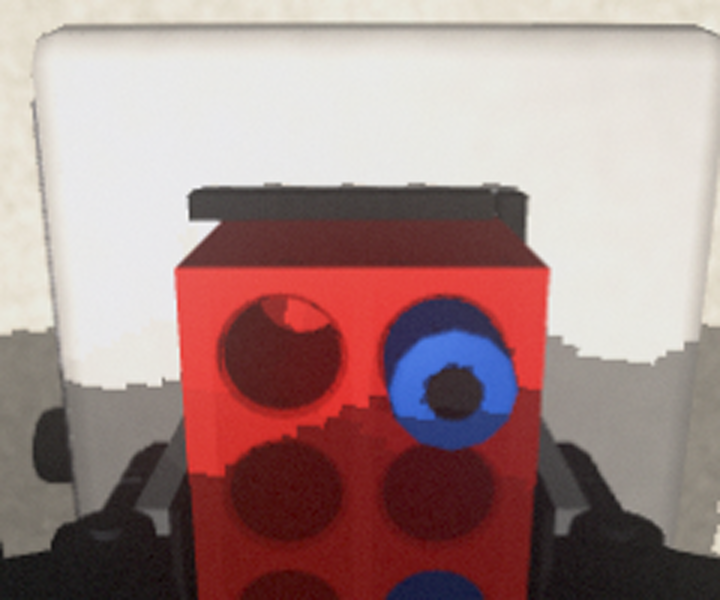

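The strip's inner top edge (crop row ~220) now meets the rack's face, so contact is at hand. I'll press gently.

Emit:
arm_command(increments=[-6e-05, 0.0005, 0, 0, 0, 0, 0, 0, 0, 0, 0, 0, 0, 0, 0, 0, 0, 0])

```text
time: 13.68
tcp_pos: [0.4984, 0.1692, 0.0847]
orientation: [-180.0, 0.2, 97.3]
ft_force: [-2.3, -7.5, 2.3]
grip_width: 0.0516
```

Emit:
arm_command(increments=[0, 0, 0, 0, 0, 0, 0, 0, 0, 0, 0, 0])

```text
time: 13.85
tcp_pos: [0.4985, 0.1692, 0.0847]
orientation: [-180.0, 0.2, 97.3]
ft_force: [-4.4, -8.0, 2.0]
grip_width: 0.0513
```

Emit:
arm_command(increments=[-6e-05, 0.0005, 0, 0, 0, 0, 0, 0, 0, 0, 0, 0, 0, 0, 0, 0, 0, 0])

```text
time: 14.1
tcp_pos: [0.4984, 0.1695, 0.0847]
orientation: [-180.0, 0.2, 97.3]
ft_force: [-3.8, -8.3, 2.6]
grip_width: 0.0518
```

Emit:
arm_command(increments=[0, 0, 0, 0, 0, 0, 0, 0, 0, 0, 0, 0])

```text
time: 14.27
tcp_pos: [0.4984, 0.1695, 0.0847]
orientation: [-180.0, 0.2, 97.3]
ft_force: [-2.8, -9.4, 1.3]
grip_width: 0.0515
```

The force rose from 5 to ~9 N, so there is ~4 N on the short edge. I'll hold for 0.5 s, then relax slightly.

Emit:
arm_command(increments=[0, 0, 0, 0, 0, 0, 0, 0, 0, 0, 0, 0, 0, 0, 0, 0, 0, 0, 0, 0, 0, 0, 0, 0, 0, 0, 0, 0, 0, 0, 0, 0, 0, 0, 0, 0])

```text
time: 14.77
tcp_pos: [0.4984, 0.1695, 0.0847]
orientation: [-180.0, 0.2, 97.3]
ft_force: [-3.6, -8.6, 2.5]
grip_width: 0.0515
```

```bash
python3 - <<'E'
from h import *
st=r.observe();print(st['tcp_pos'],st['orientation'],st['ft_force'],st['ft_torque'])
save('scene','pics/s7.png')
s=cv2.imread('pics/s7.png')[165:275,275:390]; cv2.imwrite('pics/s7c.png',cv2.resize(s,None,fx=5,fy=5,interpolation=cv2.INTER_CUBIC))
E
```

```text
[0.49843309 0.16949676 0.08468469] [-179.97456529    0.18273399   97.31259277] [-3.62519702 -8.57926997  2.47124524] [-1.90425233  0.81210556  0.03331387]
```

View pics/s7c.png

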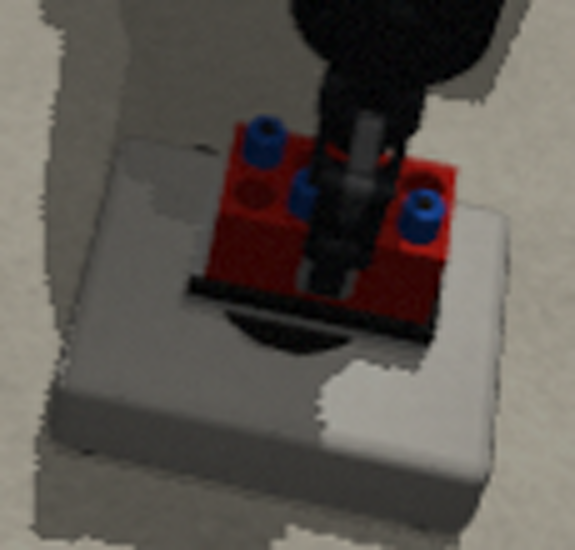

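The scene view confirms the rack is seated inside both strips. I'll ease off about half a millimetre and open.

Emit:
arm_command(increments=[-0.0003, -0.0006, 0, 0, 0, 0, 0, 0, 0, 0, 0, 0, 0, 0, 0, 0, 0, 0])

```text
time: 15.07
tcp_pos: [0.4984, 0.1694, 0.0848]
orientation: [180.0, 0.1, 97.3]
ft_force: [-3.8, -6.1, 1.4]
grip_width: 0.0519
```

Emit:
arm_command(increments=[0, 0, 0, 0, 0, 0, 0, 0, 0, 0, 0, 0, 0, 0, 0, 0, 0, 0, 0, 0, 0, 0, 0, 0, 0, 0, 0, 0, 0, 0], hand=0.85, squeeze=20)

```text
time: 15.48
tcp_pos: [0.4983, 0.1705, 0.0848]
orientation: [180.0, -0.0, 97.4]
ft_force: [-0.5, -0.0, -0.6]
grip_width: 0.0726
```

Released, with no force left. I'll retreat straight up, then move back towards -y to view the rack.

Emit:
arm_command(increments=[0, 0, 0.01, 0, 0, 0, 0, 0, 0.02, 0, 0, 0, 0, 0, 0.03, 0, 0, 0, 0, 0, 0.03, 0, 0, 0, 0, 0, 0.03, 0, 0, 0, 0, 0, 0.03, 0, 0, 0, 0, 0, 0, 0, 0, 0, 0, 0, 0, 0, 0, 0])

```text
time: 16.15
tcp_pos: [0.4988, 0.1706, 0.237]
orientation: [179.8, -0.0, 97.4]
ft_force: [0.6, 0.5, -0.4]
grip_width: 0.0726
```

```bash
python3 - <<'E'
from h import *
import pickle
st=r.observe();pickle.dump(st,open('st8.pkl','wb'));print(st['time'],st['tcp_pos'],st['orientation'],st['ft_force'])
save('wrist','pics/w8.png');save('scene','pics/s8.png');save('top','pics/t8.png')
s=cv2.imread('pics/w8.png')[70:270,160:360]; a=cv2.resize(s,(400,400),interpolation=cv2.INTER_CUBIC)
s=cv2.imread('pics/s8.png')[165:275,275:385]; b=cv2.resize(s,(400,400),interpolation=cv2.INTER_CUBIC)
cv2.imwrite('pics/c8.png',np.hstack([a,b]))
E
```

```text
16.15 [0.49880358 0.17058307 0.23699489] [ 1.79760238e+02 -1.21047871e-02  9.73779965e+01] [ 0.64017834  0.50118173 -0.40391707]
```

View pics/c8.png

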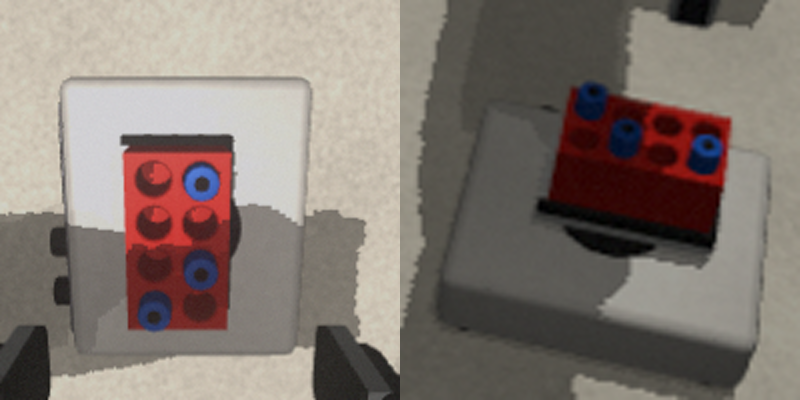

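```bash
python3 - <<'E'
from h import *
import pickle
st=pickle.load(open('st8.pkl','rb'))
im=cv2.imread('pics/w8.png');hsv=cv2.cvtColor(im,cv2.COLOR_BGR2HSV)
red=((hsv[...,0]<8)|(hsv[...,0]>172))&(hsv[...,1]>150)&(hsv[...,2]>40)
red[:, :200]=0;red[:,300:]=0
m=cv2.morphologyEx(red.astype(np.uint8)*255,cv2.MORPH_CLOSE,np.ones((15,15)))
cs,_=cv2.findContours(m,cv2.RETR_EXTERNAL,cv2.CHAIN_APPROX_NONE);c=max(cs,key=cv2.contourArea)
P=plane('wrist',c.reshape(-1,2)+0.0,.1185,st)[:,:2]; b=cv2.minAreaRect((P*1000).astype(np.float32));print(b)
y=np.radians(7.4);ex=np.array([np.cos(y),np.sin(y)]);ey=np.array([-ex[1],ex[0]])
p=np.array(b[0])/1000;print('rack a,b',p@ex,p@ey)
g=cv2.cvtColor(im,cv2.COLOR_BGR2GRAY).astype(int)
print(g[130:152,225],g[130:152,265])
for u in (225,265): 
    col=g[130:146,u];i=np.argmin(np.diff(col));print('short outer',u,130+i+.5, plane('wrist',[[u,130+i+.5]],.078,st)[0,:2]@ey)
row=g[150:185,270:285];print(row[::8]); print(plane('wrist',[[276.5,160]],.078,st)[0,:2]@ex)
E
```

```text
((497.0216979980469, 166.13510131835938), (51.31160354614258, 90.28813171386719), 7.2731428146362305)
rack a,b 0.5142795544701123 0.10073718293135824
[207 209 210 210 210 208 200 127  62  65  61  61  61  62  60  70  96 117
 116 118 119 117] [208 209 209 208 208 208 201 124  62  63  63  60  62  64  61  68  91 116
 113 114 113  94]
short outer 225 136.5 0.15205639657098174
short outer 265 136.5 0.15201092093280089
[[117 116 114 114 111  91  88 157 205 210 208 208 207 212 208]
 [104 111 110 111 108  92 101 155 208 208 209 208 207 207 208]
 [112 109 110 112 102  81 129 207 206 207 207 209 209 206 207]
 [107 108 106 107  99  56  47  49  75 122 131 129 128 128 132]
 [ 69  69  69  71  65  46  46  46  46  49  83 132 131 132 127]]
0.5458050944483374
```

The rack's centre is within about 1 mm of the platform's in both axes, its yaw is 7.3° against 7.4°, and the strips haven't moved measurably. Handing in.

```bash
python3 - <<'E'
from h import *
print(r.finish_job(), r.observe()['time'])
E
```

```text
the job is handed in; nothing more can be done
the job is handed in; nothing more can be done
```

The rack is loaded on the mixer and handed in, at about 16 s of the 67 s allowed; `finish_job` gave no verdict.

**What I did**
- **Choice of rack:** I took the largest of the three small racks, which measured about 50 x 94 mm. The far larger red rack on the left was ruled out by size.
- **Lowering:** It went onto the platform about 3–4 mm clear of both edges. The deck took about 3.7 N, with no side force.
- **Pressing:** I eased it against the long edge, then along it to the short one. The load was about 4 N beyond friction on each, held for at least half a second.
- **Release:** I eased off slightly, opened the fingers and lifted clear.

**Last checks**
- **Position:** The rack's centre is within about 1 mm of the platform's in both axes. Its yaw is 7.3° and the platform's is 7.4°.
- **Platform:** The short strip showed no real shift, with about 0.8 mm of apparent change, which is within the 2 mm calibration.
- **Robot:** The wrist force is back to about zero and the fingers are clear.

**Less certain**
- The edge forces are the wrist reading minus estimated friction, so they are only good to 1–2 N.
- Sliding along the long edge took more friction than expected, about 5 N.
- I took the final rack height from the given sizes and did not measure it.
- I did not re-measure the bottle, jar and tip box, but the arm's path stayed away from them.

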